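# Hold an angle gauge on its mark on a sprung stud

### The job

First slide the blue carriage along its rails until it is fully home against the red stop. Then pick up the angle gauge by its black grip, stand it upright on the carriage's brass stud, pressing the sprung stud part-way down, and rock it there until its swinging red pointer settles on the green mark. Finish holding the gauge like that, still gripped and pressed on the stud part-way down its spring travel, pointer on the mark, carriage home; leave the other things on the bench where they are.

Things in the scene. Friction and masses are not known exactly. Their poses are not given: they have to be found in the camera images.
- carriage_knob (a point): point on the axis of the carriage's black knob, at the height to take it: 55 mm above the bench. The knob is 18 to 22 mm in diameter and stands 35 to 71 mm above the bench at the robot's end of the blue carriage (120 mm across the rails, 80 mm along them, 14 mm thick, deck top 35 mm above the bench). Its y axis is the direction along the rails towards the red stop, z up
- carriage (a joint): travel of the carriage along the rails (m): 0 at the end away from the stop, 0.15 fully home with its edge against the red stop block. It stays where it is left; sliding it takes about 4 N
- stud_crown (a point): topmost point of the brass stud on the carriage, 85 mm above the bench when not pressed, 70 mm from the knob's axis along its +x. Same axes as carriage_knob (x across the rails, away from the knob). The crown is uneven: a ball of 15 mm radius with a small hump (ball of 6 mm radius) 13 mm towards -y whose top is 3 mm lower than the crown, so that a foot tilted more than 0.25 rad towards that side rests on the hump. Its steel collar's top is 57 mm above the bench
- stud (a joint): how far the sprung stud is pressed down (m), 0 free to 0.014 bottomed; the spring pushes back with about 2 N at first touch and 9 N at the bottom
- gauge_grip (a point): centre of the loose angle gauge's black square grip: 28 x 28 mm, 50 mm tall (120 to 170 mm above the underside of the foot), on top of a round grey case 110 mm across and 26 mm thick. Axes of the gauge: z up, x out of the white dial's face, y to the right as seen facing the dial. The gauge weighs about 0.45 kg
- gauge_foot (a point): centre of the flat underside of the gauge's steel foot, 145 mm below the grip's centre; the foot is 44 mm along x, 110 mm along y, 12 mm thick. Same axes as the gauge
- gauge: the whole angle gauge; origin at the centre of its foot's underside
- pointer (a joint): angle of the red pendulum pointer on the dial (rad), 0 at the dial's middle line, positive to the right (towards gauge +y at the top) as seen facing the dial. It hangs by its weight, so its tip always points straight up and swings for about a second after a motion: it reads the angle by which the gauge is rolled about its own +x axis (counterclockwise as seen facing the dial, its +y side rising)
- mark (a joint): angle of the green mark on the dial (rad), same zero and sense as the pointer; preset, does not move. The mark is about 0.14 rad wide
- pointer_tip (a point): tip of the red pointer, 45 mm from the dial's centre (which is 67 mm above the underside of the foot); z along the pointer, towards the tip
- mark_tip (a point): middle of the green mark, 45 mm from the dial's centre; z outwards from the dial's centre through the mark
- weight: loose brass calibration weight with a knob, 48 mm across, 72 mm tall; origin at its underside; a bystander
- sample_cylinder: loose upright steel sample cylinder with brass valve, 52 mm across, 154 mm tall; origin at its underside; a bystander
- jar: loose amber jar, 60 mm across, 90 mm tall; origin at its underside; a bystander
- screwdriver: loose screwdriver lying flat; a bystander
- wrench: loose wrench lying flat; a bystander
- fitting: loose small brass fitting, 28 mm across, 34 mm tall; origin at its underside; a bystander
Things that resemble listed ones, but are neither listed nor needed, are in the scene too. Leave any purple look-alike of the gauge alone.

How it is judged (in metres and radians):
On the way, in this order (a step that is already met when the one before it is completed fails the run):
1. the carriage is home against the red stop (within 5 mm) (value of joint carriage above 0.145 m), for 0.2 s.
2. the gauge stands upright (within 0.09 rad) on the stud, its foot's centre within 20 mm of the crown (contact force between gauge and stud above 0.8 N and angle between gauge_foot's own z axis and vertical below 0.09 rad and horizontal distance between gauge_foot and stud_crown below 0.02 m), for 0.2 s.
At the end, for the whole second after the job is handed in: The carriage is within 5 mm of its stop; the gauge, still gripped and still (under 20 mm/s), rests on the stud (over 0.8 N, foot's centre within 30 mm of the crown, foot over 60 mm above the bench) with the stud pressed 2 to 12.5 mm; the settled pointer is within 0.07 rad of the mark's middle (value of joint carriage above 0.145 m and angle between the z axis of pointer_tip and the z axis of mark_tip, either way round below 0.07 rad and velocity of joint pointer between -0.4 and 0.4 rad/s and value of joint stud between 0.002 and 0.0125 m and contact force between gauge and stud above 0.8 N and contact force between gauge and the fingers above 1 N and horizontal distance between gauge_foot and stud_crown below 0.03 m and height (world z) of gauge_foot above 0.06 m and linear speed of gauge below 0.02 m/s); the arm keeps its last pose, push and grip.
It fails at once if a bystander is shifted by more than 40 mm (distance of any of weight, sample_cylinder, jar, screwdriver, wrench, fitting from where it was at the start of the episode above 0.04 m).
It also fails if it takes over 61 s, if anything falls off the work surface, if the arm or the gripper's body presses on something with over 40 N, if the wrist force passes 120 N, or if a joint passes its speed limit or range.

### The arm

A 6-joint arm with a two-finger parallel gripper is mounted at the origin on the work surface. World frame = base frame: x ahead of the robot, y to its left, z up, the work surface at z = 0. Lengths are in mm, angles in rad, forces in N, time in s.
With the tool pointing down it reaches from about 400 to 825 mm from the base axis. Payload 7 kg.
Tool frame: the origin (TCP) lies at the very end of the fingers, on their centre line; the grasp point (between the pads) lies 19 mm behind it; z points along the fingers, y is the line along which they close (so a half turn about z gives the same grasp; the last joint's range is limited). The gripper opens to 88 mm and grips with 3 to 60 N. Pads are 19 mm wide; open, the fingers measure 130 mm over their backs; the gripper's body (78 mm by 193 mm) begins 47 mm behind the grasp point.
Start: joints at [-0.954, 0.359, 0.012, 0, -1.224, -0.288], TCP at [217.935, -638.826, 197.861] pointing down, gripper open.
Joint ranges: [-3.07, 3.07], [-1.43, 2.12], [-1.02, 1.25], [-3.03, 1.67], [-3.05, -0], [-3.03, 3.03]. Speed limits (rad/s): [2.39, 2.39, 3.01, 3.14, 3.14, 3.14].

### API

Orientations are given as a unit quaternion [x, y, z, w].
In Python, from plant import bot gives the robot as it stands. Calls block until the motion is done:
- bot.move_ptp(position, orientation): joint-space move of the TCP to a pose.
- bot.line_to(position, velocity=150, ori=None): straight line of the TCP; ori=None keeps the orientation; velocity is the mean speed in mm/s.
- bot.move_joints(angles): joint-space move.
- bot.move_gripper(opening, force=None): finger opening in mm; force is the grip in N (None keeps the last); returns when the fingers have stopped.
- bot.pause(seconds).
- bot.solve_ik(position, orientation): joint angles nearest the present ones, or None.
- bot.read_state(): the state.
- bot.camera(name): name is "scene" or "side" or "wrist"; returns the picture (400x640x3 uint8, red, green, blue); there is no depth.
- bot.get_calibration(name): a dict with "fx", "fy", "cx", "cy" (pixels), "view" (4x4, takes a point from world to camera coordinates); the wrist camera has in their place "T_tool_cam" (4x4, takes a point from camera to tool coordinates, whose origin is the TCP and whose axes are the flange's). Camera axes: x right, y up, looking along -z (the intrinsics and any distortion apply to the point x, -y, -z); pixel columns grow to the right and rows downward; lengths in mm; the calibration is good to about 2 mm. A picture is of the moment at which its call begins: read the wrist's pose just before it. get_calibration takes no time and is no camera call.
A pose or a line that the arm cannot do raises bot.Unreachable and nothing moves.
- bot.close_job(): hands the job in; it is judged then, once.
The state is a dict: "t": time; "joint_pos": joint angles; "qvel": joint speeds; "tau": joint torques, N m; "tcp_pos": TCP position; "eef_rot": TCP orientation; "contact_force": force on the tool from outside, world axes, zero at the start; "moment": the same for the moment, N m; "width": finger opening in mm; "finger_force": force on a finger pad.
Only numpy, scipy, OpenCV 4.12 (cv2) and the standard library are available. Lean on these libraries where they do the work, as an engineer would, in place of code of your own. Each camera call takes 0.05 s, during which the arm holds its last target. There are 200 camera calls.

## Working session

There is one attempt and no reset: what is moved stays moved. The work goes in short steps, each a Python script; the robot and the scene stay as the last script left them, time stands still between calls to the robot, and variables do not carry over. Pictures are saved under pics/ and viewed, at most 10 in all, crops included, and the job is handed in when it is done.

```bash
ls; mkdir -p pics
python3 - <<'E'
from plant import bot
import cv2,numpy as np
np.set_printoptions(precision=4,suppress=True)
for n in ["scene","side","wrist"]:
    im=bot.camera(n); cv2.imwrite(f"pics/{n}0.png",im[:,:,::-1]); c=bot.get_calibration(n); print(n,c)
s=bot.read_state();print(s)
E
```

```text
pics
scene {'fx': 471.5269150175127, 'fy': 471.5269150175127, 'cx': 319.1738213628538, 'cy': 200.66558982564405, 'view': array([[    0.534 ,     0.8453,     0.0163,  -302.5831],
       [   -0.547 ,     0.3308,     0.769 ,   234.8984],
       [    0.6447,    -0.4195,     0.639 , -1734.6137],
       [    0.    ,     0.    ,     0.    ,     1.    ]])}
side {'fx': 445.6884625698888, 'fy': 445.6884625698888, 'cx': 320.758239799838, 'cy': 202.54683592133114, 'view': array([[    0.999 ,    -0.0391,     0.0194,  -543.5359],
       [    0.0036,     0.5176,     0.8556,  -107.1135],
       [   -0.0436,    -0.8547,     0.5172, -1067.0756],
       [    0.    ,     0.    ,     0.    ,     1.    ]])}
wrist {'fx': 296.72081875164315, 'fy': 296.72081875164315, 'cx': 320.4812016922981, 'cy': 195.5288634746351, 'T_tool_cam': array([[   0.0006,    0.9533,    0.302 ,   81.6775],
       [   1.    ,   -0.0006,    0.0001,   -0.5093],
       [   0.0003,    0.302 ,   -0.9533, -185.724 ],
       [   0.    ,    0.    ,    0.    ,    1.    ]])}
{'t': 0.15, 'joint_pos': array([-0.9539,  0.3593,  0.0113, -0.0002, -1.2241, -0.2881]), 'qvel': array([-0.001 , -0.0013,  0.0022, -0.001 ,  0.0013, -0.0004]), 'tau': array([ -0.0015, -58.3277,  29.3291,   7.0011,   0.0088,  -0.0002]), 'tcp_pos': array([ 217.8   , -638.5   ,  197.1263]), 'eef_rot': array([-0.1636,  0.9865,  0.0006, -0.0002]), 'contact_force': array([-0.2471, -0.0245,  0.6441]), 'moment': array([ 0.0244, -0.0118,  0.0293]), 'finger_force': 0.0, 'width': 87.72350890862836}
```

View pics/scene0.png

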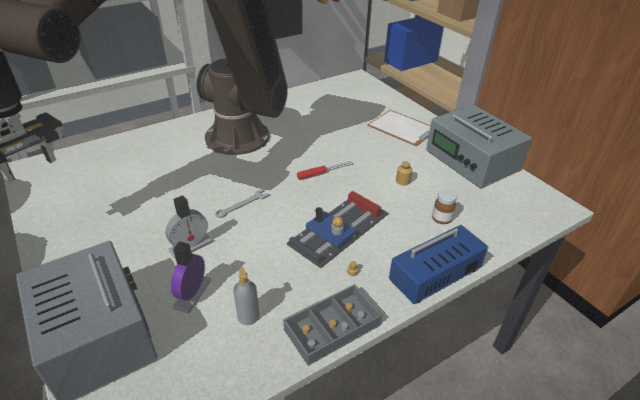

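View pics/side0.png

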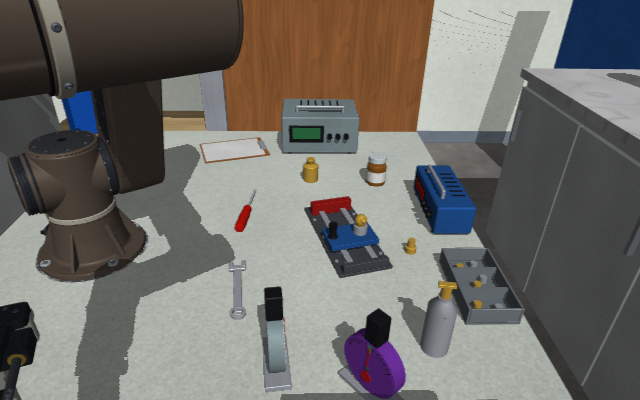

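The scene picture shows the grey gauge with its white dial at (187,228), grip at (181,205). The carriage is at (335,230), its knob at (319,213), stud at (338,222) and red stop at (365,205). Possible mix-ups:
- **Gauge:** the purple look-alike at (187,275) could be taken for it. I choose the white-dial one.
- **Stud:** the brass fitting at (353,268), the brass weight at (404,173) and the tray pieces could be taken for it. I choose the one on the blue carriage.

Next is a close crop to check these choices.

Run:
```python
import cv2,numpy as np
a=cv2.imread("pics/scene0.png");b=cv2.imread("pics/side0.png")
def crop(i,x,y,w=100,h=75): return cv2.resize(i[y:y+h,x:x+w],(400,300),interpolation=cv2.INTER_CUBIC)
m=np.vstack([np.hstack([crop(a,140,190),crop(a,285,190)]),np.hstack([crop(b,225,282,147,110),crop(b,300,195)])])
cv2.imwrite("pics/crop1.png",m)
```

```text
(no output)
```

View pics/crop1.png

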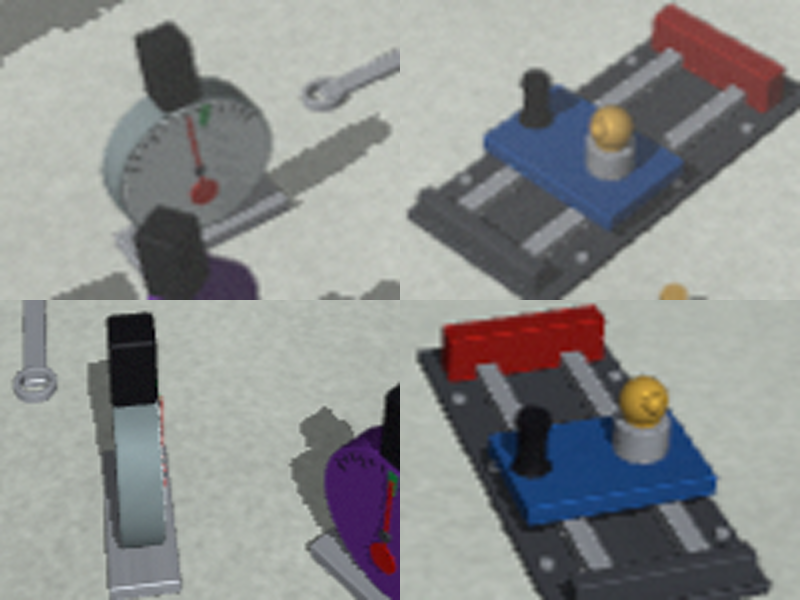

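The top-left crop confirms the grey gauge: white dial, red pointer near the middle, and green mark to its right at about +0.25 rad. The right crops show the carriage part-way along, with knob and stud clear. Next I fit the poses.

```bash
cat > h.py <<'E'
from plant import bot
import cv2,numpy as np
from scipy.optimize import least_squares
from scipy.spatial.transform import Rotation as R
np.set_printoptions(precision=4,suppress=True)
def proj(n,P,cal=None):
    c=bot.get_calibration(n); v=c["view"] if cal is None else cal
    p=np.atleast_2d(P)@v[:3,:3].T+v[:3,3]
    return np.c_[c["cx"]+c["fx"]*p[:,0]/-p[:,2], c["cy"]+c["fy"]*p[:,1]/p[:,2]]
def wristview():
    s=bot.read_state(); T=np.eye(4);T[:3,:3]=R.from_quat(s["eef_rot"]).as_matrix();T[:3,3]=s["tcp_pos"]
    return np.linalg.inv(T@bot.get_calibration("wrist")["T_tool_cam"])
def pose(x,y,yaw): return R.from_euler('z',yaw).as_matrix(),np.array([x,y,0])
def ray(n,px,z,cal=None):
    c=bot.get_calibration(n); v=c["view"] if cal is None else cal
    d=v[:3,:3].T@np.array([(px[0]-c["cx"])/c["fx"],-(px[1]-c["cy"])/c["fy"],-1]); o=-v[:3,:3].T@v[:3,3]
    return o+d*(z-o[2])/d[2]
E
python3 - <<'E'
from h import *
S=lambda u,v:(140+u/4,190+v/4)
S2=lambda u,v:(285+(u-400)/4,190+v/4)
D=lambda u,v:(225+u/2.721,282+(v-300)/2.727)
D2=lambda u,v:(300+(u-400)/4,195+(v-300)/4)
g=14
G=[("scene",S(164,38),(0,0,170)),("side",D(132,329),(0,0,170)),("side",D(108,345),(-g,-g,170)),("side",D(156,342),(g,-g,170)),
("side",D(110,594),(-22,-55,0)),("side",D(181,584),(22,-55,0)),("scene",S(292,203),(22,55,6)),("side",D(157,402),(g,-g,120))]
def f(p):
    Rm,t=pose(*p); return np.concatenate([proj(n,Rm@np.array(q)+t)[0]-px for n,px,q in G])
r=least_squares(f,[300,-300,0],loss="soft_l1",x_scale=[100,100,1]);print(r.x,f(r.x).reshape(-1,2))
C=[("scene",S2(538,74),(0,0,71)),("side",D2(533,412),(0,0,71)),("scene",S2(538,122),(0,0,35)),("side",D2(530,468),(0,0,35)),
("scene",S2(612,130),(70,0,70)),("side",D2(643,402),(70,0,70))]
K=[("side",D2(488,437),(-1,1)),("side",D2(526,509),(-1,-1)),("side",D2(715,478),(1,-1)),("scene",S2(485,138),(-1,-1)),("scene",S2(560,87),(-1,1)),("scene",S2(682,160),(1,1)),("scene",S2(612,212),(1,-1))]
def fc(p):
    Rm,t=pose(*p[:3])
    L=C+[(n,px,(p[3]+60*a,p[4]+40*b,35)) for n,px,(a,b) in K]
    return np.concatenate([proj(n,Rm@np.array(q)+t)[0]-px for n,px,q in L])
r=least_squares(fc,[550,-50,0.2,35,0],loss="soft_l1",x_scale=[100,100,1,10,10]);print(r.x,fc(r.x).reshape(-1,2))
# red stop: lower front edge bottom ends rough
for n,px in [("side",D2(447,378)),("side",D2(604,348)),("scene",S2(655,50)),("scene",S2(773,107))]:
    Rm,t=pose(*r.x[:3]); print(Rm.T@(ray(n,px,25)-t))
E
```

```text
[ 451.9361 -345.4634    0.1053] [[-0.7566 -0.4772]
 [-0.3942 -2.1521]
 [-0.1676 -1.0964]
 [ 0.296  -1.5496]
 [-0.1417  1.2307]
 [ 0.1418  1.901 ]
 [-0.6774  0.2625]
 [ 0.6972 -0.4025]]
[572.3798  -6.2916   0.2566  44.4114  -0.2124] [[-0.7227  1.3592]
 [ 0.2106 -0.2732]
 [-0.9217 -1.0613]
 [ 0.4475 -1.7768]
 [-0.4192 -0.6412]
 [ 0.4048 -1.7058]
 [-0.1362 -2.0973]
 [ 0.5038 -1.2711]
 [ 1.0552 -1.5778]
 [-1.4878 -0.7585]
 [-0.994  -1.394 ]
 [ 0.3278  0.0554]
 [-1.214   1.8083]]
[-19.4034 116.669   25.    ]
[ 92.7969 124.8681  25.    ]
[  5.7928 126.725   25.    ]
[109.0841 137.2003  25.    ]
```

```bash
cat >> h.py <<'E'
def down(yaw_y):  # tool pointing down, tool y at world angle yaw_y
    f=(yaw_y+np.pi/2)/2; return np.array([np.cos(f),np.sin(f),0,0])
E
python3 - <<'E'
from h import *
q=down(0.2566+np.pi/2)
for p in [(572,-6,200),(572,-6,130)]: print(bot.solve_ik(p,q))
bot.move_ptp((560,-60,230),q)
v=wristview(); im=bot.camera("wrist"); cv2.imwrite("pics/w1.png",im[:,:,::-1]); np.save("v1.npy",v)
k,yaw=np.array([572.4,-6.3,0]),.2566; u=R.from_euler('z',yaw).as_matrix()
print(bot.read_state()["t"],proj("wrist",[k+[0,0,71],k+u@[70,0,85],k+u@[70,0,70]],v))
E
```

```text
[ 0.3314  0.1889 -0.2168  0.     -1.1651 -1.6456]
[ 0.3314  0.2448 -0.3139  0.     -1.0122 -1.6456]
2.5917 [[361.5677 194.2187]
 [360.7154 251.3417]
 [359.2175 245.7515]]
```

View pics/w1.png

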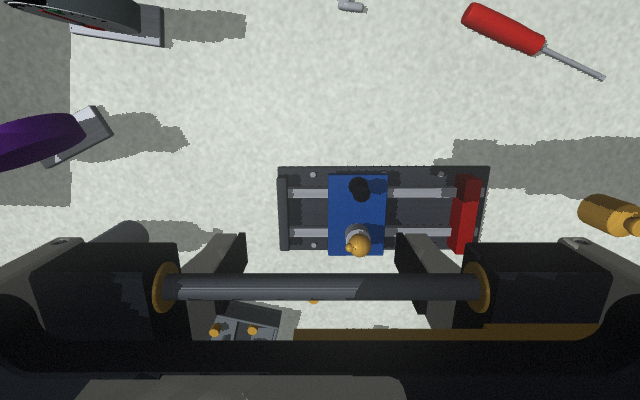

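The wrist picture agrees with the fit: knob top at about (362,194) against a predicted (361.6,194.2), stud ball at (358,245) against (359.2,245.8), and rails level. Now I take the knob and slide the carriage.

Run:
```python
from h import *
u=R.from_euler('z',.2566).as_matrix(); k=np.array([572.4,-6.3,0]); d=u[:,1]
bot.move_gripper(50,20)
bot.move_ptp(k+[0,0,120],down(.2566+np.pi/2))
bot.line_to(k+[0,0,41],120)
bot.move_gripper(10,25); s=bot.read_state(); print(s["t"],s["width"],s["finger_force"],s["contact_force"])
p0=s["tcp_pos"].copy(); p0[2]=41
bot.line_to(p0+60*d,80); s=bot.read_state(); print(s["contact_force"]@d,(s["tcp_pos"]-p0)@d)
x=60
while x<130:
    x+=3; bot.line_to(p0+x*d,40); s=bot.read_state(); f=s["contact_force"]@d
    print(x,round(f,1),round((s["tcp_pos"]-p0)@d,1))
    if f<-14: break
print(s["t"],s["tcp_pos"],s["width"])
cv2.imwrite("pics/side1.png",bot.camera("side")[:,:,::-1])
```

```text
5.6333 10.299092173507836 5.587365031242371 [-3.2185  0.8377 11.0784]
1.2731791838073847 59.840773802446954
63 -0.7 62.5
66 -1.5 65.3
69 -1.5 68.3
72 -1.4 71.3
75 -1.6 74.3
78 -2.1 77.3
81 -2.1 80.3
84 -1.4 83.3
87 -2.2 86.3
90 -2.3 89.3
93 -1.5 92.3
96 -2.1 95.3
99 -3.8 98.1
102 -6.1 100.8
105 -5.9 103.8
108 -4.9 106.8
111 -6.7 109.9
114 -6.5 112.9
117 -5.1 116.0
120 -4.8 119.2
123 -4.4 122.2
126 -2.6 125.6
129 0.0 129.2
132 -0.5 132.2
12.5333 [539.5578 121.6957  40.8326] 10.076151931177712
```

Run:
```python
import cv2,numpy as np
from h import bot
b=cv2.imread("pics/side1.png"); a=bot.camera("scene")[:,:,::-1]
cv2.imwrite("pics/c2.png",np.hstack([cv2.resize(b[120:300,240:440],(400,360)),cv2.resize(a[120:300,250:450],(400,360))]))
```

```text
(no output)
```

View pics/c2.png

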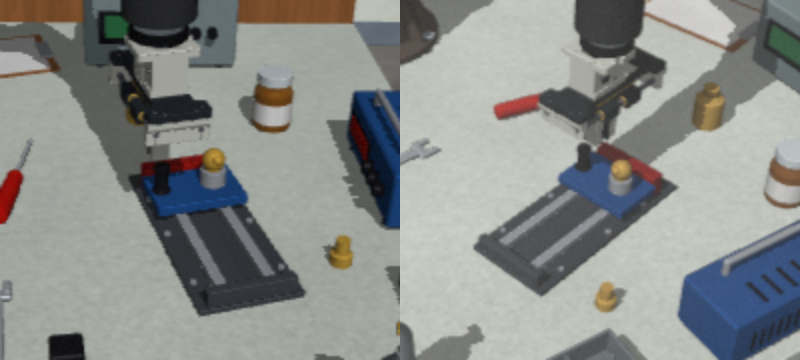

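Both views show the carriage dragged up to the stop (knob at (162,178), stud at (213,165) in the left half), but the fingers slid past the knob instead of holding it. I'll lift, look again from the wrist, and push home from behind.

Run:
```python
from h import *
u=R.from_euler('z',.2566).as_matrix(); d=u[:,1]
s=bot.read_state(); print(s["tcp_pos"],s["contact_force"])
p=s["tcp_pos"].copy(); p[2]=130; bot.line_to(p,200)
q=p-80*d-35*u[:,0]*0; q[2]=150; bot.line_to(q,250)
v=wristview(); im=bot.camera("wrist"); np.save("v2.npy",v); cv2.imwrite("pics/w2.png",im[:,:,::-1])
cv2.imwrite("pics/w2c.png",cv2.resize(im[100:300,220:460,::-1],(720,600),interpolation=cv2.INTER_CUBIC))
k=np.array([572.4,-6.3,0])+85*d
print(proj("wrist",[k+[0,0,71],k+[0,0,35],k+u@[70,0,70]],v),bot.read_state()["t"],k)
```

```text
[539.6136 121.555   40.8812] [ 0.1232  0.8796 -0.2263]
[[357.3794 193.7427]
 [353.3063 183.6081]
 [354.7516 260.0685]] 13.7583 [550.8276  75.917    0.    ]
```

View pics/w2c.png

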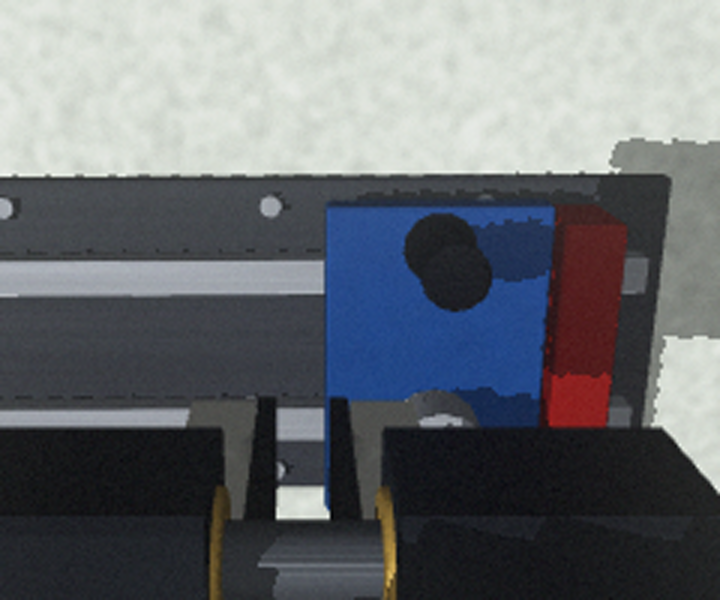

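The crop shows the deck edge touching the red stop, with the knob top at full-picture pixel (372.3,192.3) and its base at (366.7,181.7). Next I triangulate it.

Run:
```python
from h import *
v=np.load("v2.npy");v1=np.load("v1.npy")
u=R.from_euler('z',.2566).as_matrix()
kt=ray("wrist",(372.3,192.3),71,v);kb=ray("wrist",(366.7,181.7),35,v);print(kt,kb)
de=ray("wrist",(220+555/3,100+280/3),35,v); sf=ray("wrist",(220+550/3,100+300/3),35,v)
print("knob local",u.T@kt,"edge",u.T@de, "initial",u.T@np.array([572.4,-6.3,0]))
im=bot.camera("scene"); im2=bot.camera("side")
for n,i in (("scene",im),("side",im2)):
    # red stop and knob predicted pixel
    p=proj(n,[kt,kb])[:, :]; print(n,p)
    x,y=p[0].astype(int); 
    g=i[y-12:y+26,x-14:x+14].astype(int).max(2); ys,xs=np.where(g<45); print(xs.mean()+x-14,ys.min()+y-12,ys.max()+y-12)
i=cv2.imread("pics/w1.png").astype(int).max(2)[170:212,340:385]; ys,xs=np.where(i<40); print("w1",xs.min()+340,xs.max()+340,ys.min()+170,ys.max()+170, ray("wrist",(361,194),71,v1))
```

```text
[545.9841  88.9197  71.    ] [545.3187  88.8566  35.    ]
knob local [550.6749 -52.5588  71.    ] edge [562.7662 -11.4081  35.    ] initial [ 552.0598 -151.365     0.    ]
scene [[341.5686 193.7222]
 [340.8583 203.0605]]<stdin>:12: RuntimeWarning: Mean of empty slice.
  ret = ret.dtype.type(ret / rcount)
Traceback (most recent call last):
ValueError: zero-size array to reduction operation minimum which has no identity
```

Run:
```python
from h import *
u=R.from_euler('z',.2566).as_matrix(); d=u[:,1]
bot.move_gripper(4,25)
P=lambda y,z:u@np.array([550.7,y,z])
bot.line_to(P(-115,120),250); bot.line_to(P(-115,48),150)
print(bot.read_state()["contact_force"])
y=-100; bot.line_to(P(y,48),60)
while y<-60:
    y+=3; bot.line_to(P(y,48),50); s=bot.read_state(); f=u.T@s["contact_force"]
    print(y,f,(u.T@s["tcp_pos"])[:2],s["width"])
    if f[1]<-14: break
im=bot.camera("side");im2=bot.camera("scene");v=wristview();w=bot.camera("wrist"); np.save("v3.npy",v)
cv2.imwrite("pics/c3.png",np.hstack([cv2.resize(im[130:260,270:400,::-1],(400,400),interpolation=2),cv2.resize(w[90:290,260:460,::-1],(400,400),interpolation=2)]))
print(s["t"])
```

```text
[-0.2753  0.0141  0.3338]
-97 [-0.5649  0.1292  0.1515] [550.6998 -96.8986] 3.971873558225101
-94 [0.2155 0.2052 0.2152] [550.6671 -93.8974] 4.248059904339195
-91 [-0.4813 -0.6532  0.1844] [550.6906 -90.8856] 4.271244750764834
-88 [-0.8674 -0.2497 -0.0486] [550.6853 -87.8635] 3.8150574588963106
-85 [0.7133 0.7618 0.5113] [550.7148 -84.8219] 3.858511365815857
-82 [ 0.2029  0.2163 -0.694 ] [550.7112 -81.8546] 3.871153394188701
-79 [ 0.422   0.0857 -0.5393] [550.7185 -78.8415] 4.108288566668428
-76 [ 0.1954 -0.3714 -0.4858] [550.7072 -75.8594] 4.311868065395335
-73 [-0.3416  0.3589  0.5533] [550.7259 -72.8466] 3.866180515711081
-70 [ 0.8245 -0.0295 -0.0323] [550.7205 -69.8216] 4.331517615915708
-67 [-0.1557 -0.3886 -0.6822] [550.7161 -66.8366] 4.196675219678892
-64 [-1.3409  1.3357 -0.6005] [550.7312 -63.8237] 3.831480031494078
-61 [0.0818 0.0991 0.9208] [550.6903 -60.8241] 3.88298527909636
-58 [-0.9897 -0.2022 -0.3296] [550.733  -57.8258] 3.638226681804871
19.0667
```

View pics/c3.png

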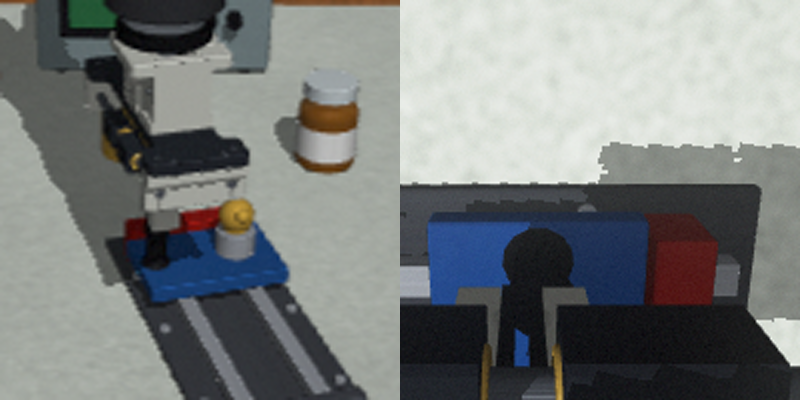

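The fingers met nothing although they sit on the knob in the images. In the left half their tips are at about (165,237), level with the knob top at (155,238). So the true tips may be higher than the TCP reading, and I check by projecting the TCP.

Run:
```python
from h import *
s=bot.read_state(); print(s["tcp_pos"],R.from_quat(s["eef_rot"]).as_matrix())
t=s["tcp_pos"];u=R.from_euler('z',.2566).as_matrix()
k=u@np.array([550.7,-52.6,0])
f=lambda P:(proj("side",P)-[270,130])*400/130
for z in (0,15,25,30,40): print(z,f(t+[0,0,z]))
print("knob top/base",f(k+[0,0,71]),f(k+[0,0,35]))
v=np.load("v3.npy"); g=lambda P:(proj("wrist",P,v)-[260,90])*2+[400,0]
print("w knob",g(k+[0,0,71]),g(k+[0,0,35]),"tcp",g(t))
```

```text
[547.413   83.6461  48.0271] [[-0.9673 -0.2538  0.0001]
 [-0.2538  0.9673  0.    ]
 [-0.0001 -0.     -1.    ]]
0 [[157.4001 248.2185]]
15 [[157.7623 232.8118]]
25 [[158.0066 222.4226]]
30 [[158.1295 217.1921]]
40 [[158.3772 206.6584]]
knob top/base [[156.0108 221.2463]] [[155.1784 258.0507]]
w knob [[540.2125 305.6931]] [[537.1506 260.3832]] tcp [[522.1818 275.0386]]
```

The finger gap in the first wrist picture (150 px for 88 mm, tip row 234) puts the visible finger ends about 26 mm short of the reported TCP. That explains the missed grasp. I'm over the knob now, so I touch down gently to measure the offset.

Run:
```python
from h import *
u=R.from_euler('z',.2566).as_matrix(); P=lambda y,z:u@np.array([550.7,y,z])
z=48.0
while z>34:
    z-=1; bot.line_to(P(-57.8,z),40); s=bot.read_state()
    if s["contact_force"][2]>3: break
print(z,s["tcp_pos"],s["contact_force"],s["t"])
bot.line_to(P(-57.8,60),100)
```

```text
42.0 [547.4881  83.8718  42.5815] [-2.8831  0.2773  5.5847] 20.7167
```

The touch came at TCP z ≈ 42.7 on a 71 mm knob, so the fingers end 28 mm above the reported TCP. I'll subtract 28 mm from z everywhere. Next I confirm the carriage is home with a push, then grasp the gauge.

```bash
echo "OFF=28.0" >> h.py
python3 - <<'E'
from h import *
u=R.from_euler('z',.2566).as_matrix(); P=lambda y,z:u@np.array([550.7,y,z])
bot.line_to(P(-105,60),250); bot.line_to(P(-105,26),200); bot.line_to(P(-90,26),120)
y=-90
while y<-70:
    y+=2.; bot.line_to(P(y,26),60); s=bot.read_state(); f=(u.T@s["contact_force"])
    print(y,f,(u.T@s["tcp_pos"])[1])
    if f[1]<-14: break
print(s["t"])
bot.line_to(P(y-8,26),150); bot.line_to(P(y-8,130),250)
for sg in (0,np.pi):
    print(bot.solve_ik((452,-345,100),down(.105+np.pi/2+sg)), bot.solve_ik((u@[620,-52,200]),down(.2566+sg)))
E
```

```text
-88.0 [ 0.0135  0.9076 -0.511 ] -87.96884098992895
-86.0 [-0.2744 -0.4807  0.2263] -86.0417214865506
-84.0 [-0.0543 -0.4023  0.0114] -83.93524995420334
-82.0 [ 0.6846 -0.7063  0.4616] -81.89519618003128
-80.0 [ 0.631 -4.061 -0.73 ] -80.62739760352378
-78.0 [  3.3784 -15.2348  -2.203 ] -80.22540671655457
23.4833
[-0.3079  0.269  -0.358   0.     -0.9437 -1.1579] [ 0.4863  0.2713 -0.108   0.     -1.1915  2.9119]
[-0.3079  0.269  -0.358   0.     -0.9437  1.9837] [ 0.4863  0.2713 -0.108   0.     -1.1915 -0.2297]
```

The carriage is rigidly against the stop (15 N with no motion). Now the gauge grasp.

```bash
python3 - <<'E'
from h import *
u=R.from_euler('z',.2566).as_matrix()
q=down(.105+np.pi/2+np.pi); g=np.array([451.9,-345.5,0])
bot.move_gripper(75,45)
bot.move_ptp(g+[0,0,170],q); bot.line_to(g+[0,0,128-OFF],150)
print(bot.read_state()["contact_force"])
bot.move_gripper(15,50); s=bot.read_state(); print("grasp",s["width"],s["finger_force"],s["contact_force"],s["t"])
assert 24<s["width"]<33
bot.line_to(g+[0,0,215],200)
q2=down(.2566+np.pi); p=u@np.array([630,-52.6,215]); bot.move_ptp(p,q2)
s=bot.read_state(); print(s["width"],s["finger_force"],s["contact_force"],s["t"],s["tcp_pos"])
bot.pause(.6)
im=bot.camera("side"); cv2.imwrite("pics/side2.png",im[:,:,::-1])
print(proj("side",[p-[0,0,100-67],p-[0,0,100]]))
E
python3 - <<'E'
import cv2
i=cv2.imread("pics/side2.png"); cv2.imwrite("pics/c4.png",cv2.resize(i[100:230,300:440],(646,600),interpolation=2))
E
```

```text
[-0.6053  0.0576  0.462 ]
grasp 27.754598112753825 49.91061508655548 [-0.2077 -0.0351 -1.3175] 30.1083
27.828176401438785 49.90765392780304 [-0.4147 -0.9149 -4.9782] 32.7417 [622.5509 108.3466 214.6048]
[[352.5002 158.8039]
 [351.0104 182.8009]]
```

View pics/c4.png

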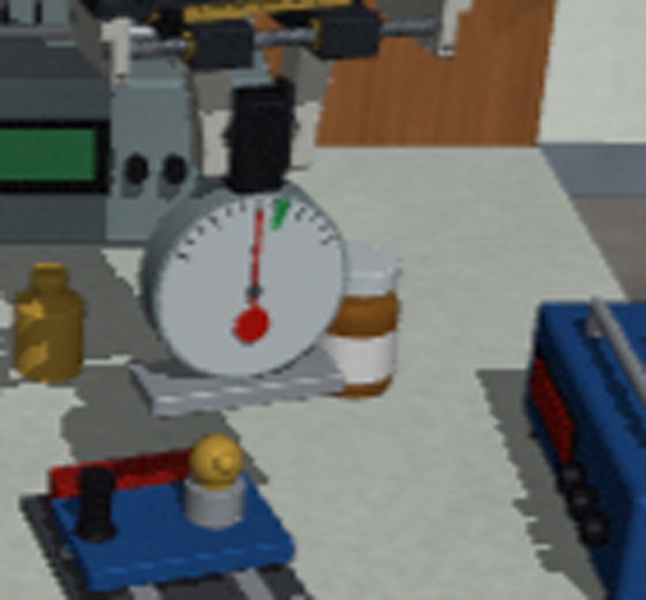

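The gauge is held upright over the stud, dial towards the side camera: dial centre at crop (254,291), pointer tip (260,212), green mark (281,214). Next I measure the mark angle.

```bash
cat >> h.py <<'E'
def measure(im,o,Rg):
    """o: dial centre guess on dial plane; Rg gauge axes. returns angles of red tip, green, from red pivot"""
    c=bot.get_calibration("side");V=c["view"];cam=-V[:3,:3].T@V[:3,3];n=Rg[:,0]
    def pl(px):
        d=V[:3,:3].T@np.array([(px[0]-c["cx"])/c["fx"],-(px[1]-c["cy"])/c["fy"],-1]); return Rg.T@(cam+d*(n@(o-cam))/(n@d)-o)
    cc=proj("side",o)[0]; x0,y0=int(cc[0])-28,int(cc[1])-28
    s=8; a=cv2.resize(im[y0:y0+56,x0:x0+56],None,fx=s,fy=s,interpolation=cv2.INTER_CUBIC).astype(float)
    r,g,b=a[...,0],a[...,1],a[...,2]
    f=lambda m:np.array([pl(((x+.5)/s-.5+x0,(y+.5)/s-.5+y0))[1:] for y,x in np.argwhere(m)[::7]])
    red=f((r>1.5*g+25)&(r>1.5*b+25)); gr=f((g>1.35*r+15)&(g>1.2*b+10))
    red=red[np.hypot(*red.T)<52]; gr=gr[np.hypot(*gr.T)<58]
    ln=cv2.fitLine(red.astype(np.float32),cv2.DIST_HUBER,0,.01,.01).ravel(); d=ln[:2]*np.sign(ln[1])
    return red.mean(0),gr.mean(0),np.arctan2(d[0],d[1]),len(red),len(gr),red[red[:,1]>20].mean(0) if (red[:,1]>20).any() else None
E
python3 - <<'E'
from h import *
im=cv2.imread("pics/side2.png")[:,:,::-1]
Rg=R.from_euler('z',.2566-np.pi/2).as_matrix(); s=bot.read_state(); p=s["tcp_pos"]
o=p+[0,0,-33]+13*Rg[:,0]
print("pred centre",proj("side",o),"obs (355,163)")
print(*measure(im,o,Rg))
u=R.from_euler('z',.2566).as_matrix()
st=u@[620.7,-52.6,70]; print("stud ball pred",proj("side",st),"obs",300+215/4.614,100+460/4.615)
o2=np.array([0,0,0]);
V=bot.get_calibration("side")
E
```

```text
pred centre [[354.3751 161.0336]] obs (355,163)
[  1.0485 -14.3569] [12.5436 39.101 ] -0.00081224844 500 121 [ 1.1542 32.905 ]
stud ball pred [[346.6709 198.5845]] obs 346.59731252709145 199.67497291440952
```

The pointer reads about 0 and the mark is at about +0.26 rad. Both radius checks agree: 11.4 mm sideways at 45 mm radius. Next I press the gauge onto the stud upright, then roll it about the ball centre.

Run:
```python
from h import *
u=R.from_euler('z',.2566).as_matrix(); Rg=R.from_euler('z',.2566-np.pi/2).as_matrix()
P=lambda z:u@np.array([629,-52.6,z]); q2=down(.2566+np.pi)
bot.line_to(P(196),100); bot.pause(.3); b=np.mean([bot.read_state()["contact_force"][2] for _ in range(3)]); 
z=196;zc=None
while z>168:
    z-=1.5; bot.line_to(P(z),40); f=bot.read_state()["contact_force"][2]-b
    print(z,round(f,1))
    if f>1.6: zc=z;break
bot.line_to(P(zc-6),40); bot.pause(.5); s=bot.read_state(); print("press",s["contact_force"][2]-b,s["tcp_pos"],s["t"],s["width"])
th=.26; Rr=R.from_rotvec(Rg[:,0]*th)
tcp=P(zc-6); c=u@np.array([620.7,-52.6,85-6.5-15]); t2=c+Rr.apply(tcp-c); q3=(Rr*R.from_quat(q2)).as_quat()
print(zc,t2,bot.solve_ik(t2,q3))
np.savez("st.npz",b=b,tcp=tcp,c=c,q2=q2,th=th)
bot.line_to(t2,40,q3); bot.pause(1.2); s=bot.read_state(); print(s["contact_force"]-[0,0,b],s["tcp_pos"],s["t"],s["width"],s["finger_force"])
im=bot.camera("side"); cv2.imwrite("pics/side3.png",im[:,:,::-1])
h=Rr.apply(np.array([0,0,-36])+13*Rg[:,0])
o=s["tcp_pos"]+h; print(proj("side",o)); print(*measure(im,o,(Rr.as_matrix()@Rg)))
x,y=proj("side",o)[0].astype(int); cv2.imwrite("pics/c5.png",cv2.resize(im[y-50:y+60,x-60:x+60,::-1],(648,594),interpolation=2))
```

```text
194.5 0.5
193.0 0.1
191.5 0.1
190.0 0.4
188.5 0.3
187.0 0.3
185.5 -0.5
184.0 1.9
press 5.03815961545988 [622.0601 108.7972 178.2043] 36.8333 27.76741967772348
184.0 [593.0133 101.2168 176.2854] [ 0.5441  0.0925 -0.4657  0.1054 -0.7655 -0.3545]
[-5.8536 -0.0511  5.2157] [592.6619 101.0281 176.0673] 38.925 27.749150131813174 49.920727014541626
[[345.1095 176.9879]]
[ -4.0233 -14.6939] [11.8563 45.7954] 0.26334962 453 50 [ 8.4994 31.6834]
```

View pics/c5.png

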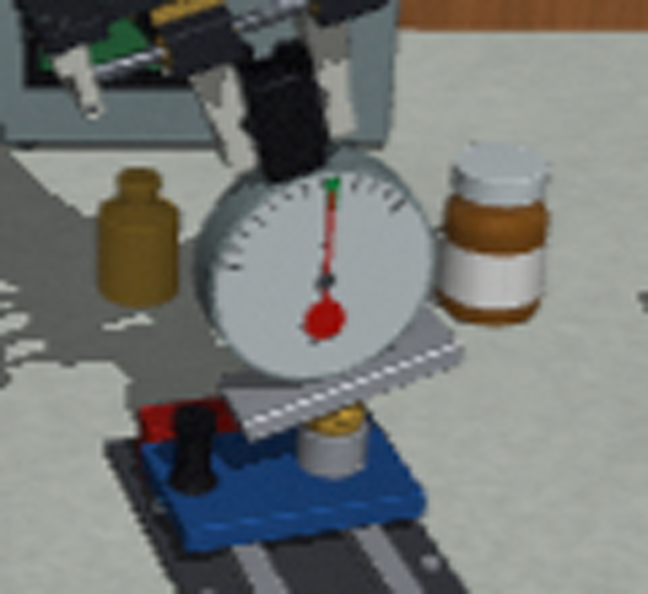

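The picture shows the pointer tip at (333,190) lying on the green mark at (333,185). The foot is on the brass stud at (335,420) and the carriage is against the stop. The 5 N press puts the stud about 6 mm down. I hand it in.

```bash
python3 -c "
from plant import bot
print(bot.close_job())"
```

```text
the job is handed in; nothing more can be done
None
```

I handed the job in at about 39 s of the 61 s limit; the hand-in returned no verdict. By my measurements the carriage is home against the red stop, and the gauge is gripped on the stud, pressed about 6 mm down, with the pointer on the green mark.

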